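# Find the hidden catch and open the organiser drawer

### The job

Open the drawer of the plastic organiser so that the roof-door key inside can be reached: slide along the yellow-green rail on its top with light pressure, because the plastic cracks under a hard push, until you drop into the hidden recess, and press the catch there so the drawer springs out. Then pull the drawer fully open by its handle and let go, leaving the other things on the washing slab where they are.

Things in the scene. Friction and masses are not known exactly. Their poses are not given: they have to be found in the camera images.
- organiser: Light grey plastic organiser, fixed to the slab, 170 (x) x 300 (y) x 90 mm (z, flat top deck). Origin: centre of its underside. Its drawer front is on its -x face, at x = -85 mm; +z up. Its yaw varies by up to 0.2 rad.
- rail: Rail across the organiser's top deck, fixed, same axes. Origin: middle of the yellow-green bar's upper face, 20 mm in front (-x) of the organiser's centre, 112 mm above the slab. Bar 24 mm thick (x), 124 mm long (y -62 to +62), 22 mm above the deck; between dark blue end caps 3 mm higher, 28 mm thick, 87 mm long. Rigid but for a hidden shutter (see bar_left). It cracks above 25 N of push.
- bar_left (a point): +y end of the bar's upper face, 62 mm from the rail's origin. The bar looks unbroken, but 32 mm of its length is a sprung shutter, flush, same colour, centred anywhere from y -42 to +42 mm of the rail. It yields at about 1.2 N and sinks 7 mm (1.6 N) onto the catch. The recess has upright end walls and is open to front and back: only the tool's width along y must fit into its 32 mm.
- bar_right (a point): -y end of the bar's upper face, 62 mm from the rail's origin. The catch lies under the shutter: 7 mm down it is met, about 7 N in all starts it, about 9 N takes it 4 mm down, which frees the drawer (11 to 12 mm below the bar's face); its hard stop is 10 mm down, at 12 N (17 mm below the face). Shutter and catch spring back when let go.
- drawer (a joint): Drawer of the organiser, metres of opening towards the organiser's -x: 0 shut and locked, 0.085 fully open (stop). When the catch is pressed a spring pushes it out about 0.025; from there it slides with about 1 N of friction (more when moved fast) and stays where it is left.
- handle (a point): Centre of the drawer's steel bar handle, moves with the drawer: round bar 10 mm thick, 110 mm long along the organiser's y, axis 60 mm above the slab and 45 mm in front of the drawer's face (130 mm before the organiser's centre when shut), on two 8 mm stays at y -50 and +50 mm: 92 mm free between them. The deck is 30 mm higher than the bar's axis.
- mug: White ceramic mug, loose, 80 mm across, 95 mm high. Origin: centre of its underside; handle at its +y. To be left alone.
- soap_holder: Green plastic soap holder with drainage slots, loose, 125 x 90 x 25 mm. Origin: centre of its underside. To be left alone.
- scrubber: Stainless steel pot scrubber handle, loose, 210 mm long along its x, head (60 x 45 x 22 mm) at +x. Origin: on the slab, about its middle. To be left alone.
- pin1: Yellow clothespin, loose on the slab, 72 (x) x 14 x 10 mm. Origin: centre of its underside. To be left alone.
- pin2: Second yellow clothespin, like pin1, on the slab. To be left alone.
- pin3: Third yellow clothespin, like pin1, lying on the organiser's deck behind the rail. To be left alone.
- pin4: Fourth yellow clothespin, like pin3, on the deck behind the rail. To be left alone.

How it is judged (in metres and radians):
On the way:
1. the catch has been pressed and the drawer has sprung out by more than 12 mm (value of joint drawer above 0.012 m), for 0.2 s.
At the end, for the whole second after the job is handed in: The drawer stands fully open (within 8 mm of its 85 mm stop) and at rest, let go; the mug, soap holder, scrubber and clothespins are within 25 mm of where they were and the mug is upright (value of joint drawer above 0.077 m and velocity of joint drawer between -0.01 and 0.01 m/s and distance of each of mug, soap_holder, scrubber, pin1, pin2, pin3, pin4 from where it was at the start of the episode below 0.025 m and angle between mug's own z axis and vertical below 0.4 rad); the robot touches nothing.
It fails at once if the rail is pushed with more than 25 N (contact force between any of the fingers, the arm and rail above 25 N).
It fails at once if a bystander is moved more than 25 mm or the mug is tipped (distance of any of mug, soap_holder, scrubber, pin1, pin2, pin3, pin4 from where it was at the start of the episode above 0.025 m or angle between mug's own z axis and vertical above 0.4 rad).
It also fails if it takes over 64 s, if anything falls off the work surface, if the arm or the gripper's body presses on something with over 40 N, if the wrist force passes 120 N, or if a joint passes its speed limit or range.

### The arm

A 6-joint arm with a two-finger parallel gripper is mounted at the origin on the work surface. World frame = base frame: x ahead of the robot, y to its left, z up, the work surface at z = 0. Lengths are in mm, angles in degrees, forces in N, time in s.
With the tool pointing down it reaches from about 350 to 850 mm from the base axis. Payload 8.1 kg.
Tool frame: the origin (TCP) lies between the finger pads; the fingertips stand 11 mm ahead of it and the grasp point (between the pads) lies 8 mm behind it; z points along the fingers, y is the line along which they close (so a half turn about z gives the same grasp; the last joint's range is limited). The gripper opens to 85 mm and grips with 20 to 120 N. Pads are 22 mm wide; open, the fingers measure 114 mm over their backs; the gripper's body (76 mm by 85 mm) begins 54 mm behind the grasp point. The pads swing forward as they close: fully open they stand 13 mm farther back than shut.
Start: joints at [67.987, 7.471, 85.268, -0, 87.261, -4.893], TCP at [176.602, 573.426, 242.292] pointing down, gripper open.
Joint ranges: [-169.43, 169.43], [-51.17, 129.36], [1.28, 143.12], [-76.62, 256.62], [0, 156.53], [-152.29, 152.29]. Speed limits (degrees/s): [136.94, 136.94, 159.86, 180, 180, 180].

### API

Orientations are given as [roll, pitch, yaw] about the fixed x, y, z axes, in that order (R = Rz(yaw) Ry(pitch) Rx(roll)).
In Python, from bench import r, snapshot, get_calibration gives the robot as it stands.
- The arm moves only by the tool step_arm, never from a script. Its argument "rows" is a list of rows, each a list of 2 entries, a list of its own where there are three numbers: the shift along the tool's x, y, z in mm, then the turn about the tool's z in degrees. In form: [[[tx, ty, tz], yaw], ...]. A call has 1 to 12 rows; each row is the pose to reach, as a shift and turn from the pose commanded when the call began, along the tool's axes at that moment; what a row does not reach only later rows make up. A row lasts 1/10 s, in which the tool goes at most 50 mm and 8.59 degrees, less where a joint would pass 70% of its speed; a pose out of reach is approached as far as the arm can. A call with a gripper value outside its range is refused whole. "fingers" is the opening, from 0 (shut) to 1 (fully open), set as the call begins (left out, the last holds). The fingers move at their own pace and stop on an object; "squeeze" is the grip in N (left out, the last holds). Time passes only in rows, so rows that repeat a pose let the fingers close. It gives the time, the measured TCP pose, the force, the opening and the grip force at its end, in the units of the state.
- r.sense(): the state, without advancing time (a new reading comes with each control period).
- snapshot(name): name is "scene" or "side" or "wrist"; returns the picture (420x560x3 uint8, blue, green, red); there is no depth.
- get_calibration(name): a dict with "fovy" (degrees; the focal length in pixels is half the picture's height over the tangent of half this angle, whatever the lens; pixels are square), "cx", "cy" (the principal point, pixels), "dist" ([k1, k2, p1, p2, k3] as OpenCV has them; the pictures are not rectified), "eye" and "orientation" of the camera in the world. Camera axes: x right, y up, looking along -z (the intrinsics and any distortion apply to the point x, -y, -z); pixel columns grow to the right and rows downward; lengths in mm; the calibration is good to about 2 mm. A picture is of the moment at which its call begins: read the wrist's pose just before it. get_calibration takes no time and is no camera call; for the wrist camera it gives the pose at the moment of the call.
- r.hand_in(): hands the job in; it is judged then, once.
The state is a dict: "time": time; "joint_pos": joint angles; "qd": joint speeds; "joint_efforts": joint torques, N m; "tool_pos": TCP position; "tcp_rot": TCP orientation; "ft_force": force on the tool from outside, world axes, zero at the start; "wrist_torque": the same for the moment, N m; "finger_gap": finger opening in mm; "grip_force": force on a finger pad.
Only numpy, scipy, OpenCV 4.12 (cv2) and the standard library are available. Lean on these libraries where they do the work, as an engineer would, in place of code of your own. Each camera call takes 0.05 s, during which the arm holds its last target. There are 200 camera calls.

## Working session

There is one attempt and no reset: what is moved stays moved. The work goes in short steps, Python scripts to look and compute and a tool call to move; the robot and the scene stay as the last step left them, time stands still between calls to the robot, and variables do not carry over. Pictures are saved under pics/ and viewed, at most 10 in all, crops included, and the job is handed in when it is done.

Besides the shell and the picture viewer there is one more tool, called after ">>>" by a JSON object that holds its "method" and its "body". step_arm: Moves the arm, as the interface text tells. Its arguments: {"type":"object","properties":{"rows":{"type":"array"},"fingers":{"type":"number"},"squeeze":{"type":"number"}},"required":["rows"]}

```bash
mkdir -p pics
python3 - <<'E'
from bench import r,snapshot,get_calibration
import cv2
for n in("scene","side","wrist"):
    cv2.imwrite(f"pics/{n}0.png",snapshot(n)); print(n,get_calibration(n))
print(r.sense())
E
```

```text
scene {'fovy': 52.77053775802983, 'cx': 284.81147664400737, 'cy': 211.72944355472325, 'dist': array([0.00743761, 0.        , 0.        , 0.        , 0.        ]), 'eye': array([978.23324808, 746.77532626, 888.0611853 ]), 'orientation': array([ 47.83684933,  -1.09703733, 150.50482277])}
side {'fovy': 55.18645575519061, 'cx': 288.9421778128745, 'cy': 214.57771388048334, 'dist': array([0.03225084, 0.        , 0.        , 0.        , 0.        ]), 'eye': array([ 253.13712535, -786.98750916,  654.77280889]), 'orientation': array([ 5.64794648e+01, -1.86121834e-02, -1.95588273e+01])}
wrist {'fovy': 61.65206892950426, 'cx': 280.645245452278, 'cy': 207.37748270082986, 'dist': array([-0.07086894,  0.        ,  0.        ,  0.        ,  0.        ]), 'eye': array([108.50803232, 594.00516041, 373.33278323]), 'orientation': array([-1.66043948e+01,  5.08656719e-02,  7.28600701e+01])}
{'time': 0.15, 'joint_pos': array([ 6.79898096e+01,  7.50644607e+00,  8.53157958e+01, -1.06449615e-03,
        8.72629399e+01, -4.89526106e+00]), 'qd': array([-0.08462036, -0.12049959, -0.15142157, -0.00786653,  0.13807576,
       -0.07372785]), 'joint_efforts': array([-3.06042411e-04, -5.70063365e+01, -5.01155734e+01, -3.73761450e-04,
        9.68641456e-03, -6.14593560e-06]), 'tool_pos': array([176.42173191, 573.03467068, 241.46395086]), 'tcp_rot': array([-1.79915038e+02, -6.20961735e-03,  1.62885118e+02]), 'ft_force': array([0.26828619, 0.17848207, 0.10509391]), 'wrist_torque': array([ 0.03115009,  0.00831753, -0.00892856]), 'grip_force': 0.0, 'finger_gap': 85.4935740715989}
```

View pics/scene0.png

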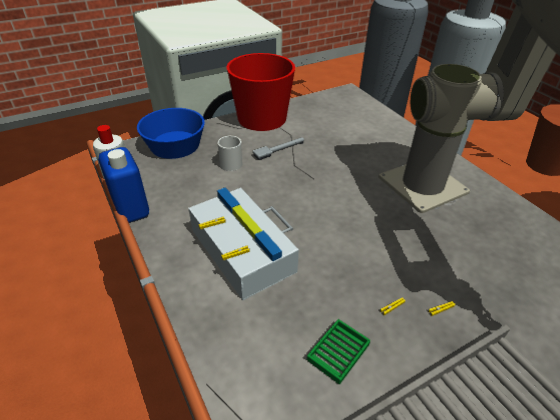

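View pics/side0.png

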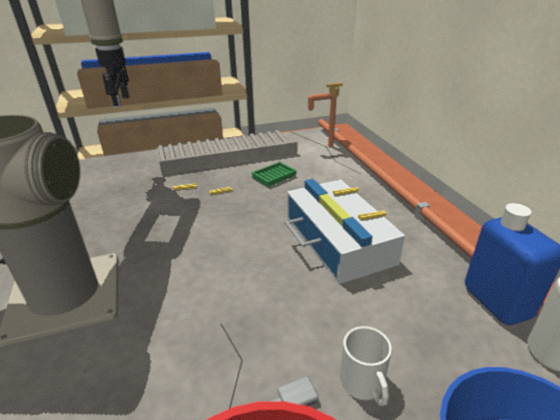

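Run:
```python
import cv2,numpy as np
a=cv2.imread("pics/scene0.png")[180:300,180:313];b=cv2.imread("pics/side0.png")[168:288,277:410]
cv2.imwrite("pics/c1.png",cv2.resize(np.hstack([a,b]),None,fx=3,fy=3,interpolation=cv2.INTER_CUBIC))
```

```text
(no output)
```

View pics/c1.png

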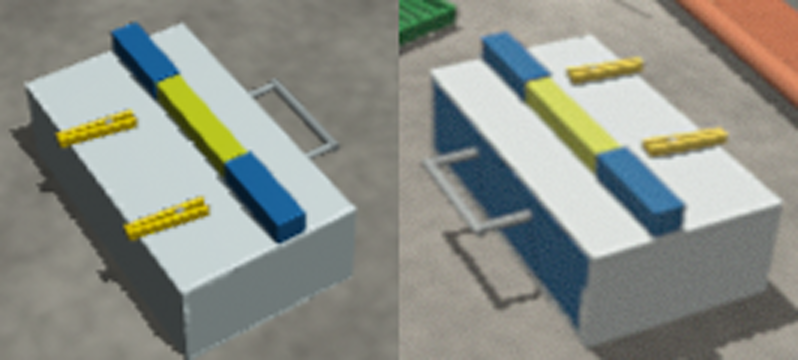

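```bash
cat > h.py <<'E'
import numpy as np,cv2
from scipy.spatial.transform import Rotation as R
def proj(c,P):
    Rc=R.from_euler('xyz',c['orientation'],degrees=True).as_matrix()
    q=(np.asarray(P,float)-c['eye'])@Rc*[1,-1,-1]
    f=210/np.tan(np.radians(c['fovy']/2))
    K=np.array([[f,0,c['cx']],[0,f,c['cy']],[0,0,1]])
    return cv2.projectPoints(q,np.zeros(3),np.zeros(3),K,c['dist'])[0][:,0]
def world(p,P):
    return np.asarray(P,float)@R.from_euler('z',p[2],degrees=True).as_matrix().T+[p[0],p[1],0]
E
python3 - <<'E'
from h import *
from bench import get_calibration
from scipy.optimize import least_squares
L=np.array([[85,-150,90],[-85,-150,90],[-85,150,90],[85,150,90],[-85-45,-50,60],[-130,50,60]])
s=np.array([[27,86],[183,24],[356,210],[184,290],[274,84],[334,147]])/3+[180,180]
d=(np.array([[782,205],[589,260],[432,70],[590,37],[479,228],[428,163]])-[399,0])/3+[277,168]
cs,cd=get_calibration('scene'),get_calibration('side')
res=lambda p:np.concatenate([(proj(cs,world(p,L))-s).ravel(),(proj(cd,world(p,L))-d).ravel()])
o=least_squares(res,[550,50,0],loss='soft_l1');print(o.x,o.fun.reshape(-1,2).round(1))
for n,c,q in(('s',cs,s),('d',cd,d)):
    print(n,least_squares(lambda p:(proj(c,world(p,L))-q).ravel(),o.x).x)
print(world(o.x,[[-20,0,112],[-20,62,112],[-20,-62,112],[-130,0,60]]))
E
```

```text
[667.73442708 -14.91363867   3.97021356] [[-1.2 -1.3]
 [-0.3 -0.8]
 [-0.7 -0.3]
 [-1.8  1.2]
 [-0.   0.2]
 [-1.  -0.7]
 [-1.  -0.6]
 [ 0.  -0.8]
 [-1.1  0. ]
 [-0.5 -0.7]
 [-1.1  0.2]
 [-0.5  0.2]]
s [666.03914458 -12.83634684   4.42866164]
d [668.97595407 -16.81999299   3.61885861]
[[647.78242348 -16.29839586 112.        ]
 [643.48967621  45.55281529 112.        ]
 [652.07517076 -78.14960701 112.        ]
 [538.0464037  -23.91456039  60.        ]]
```

>>> {"method": "step_arm", "body": {"rows": [[[-50,-31,0],5.7],[[-100,-63,0],11.4],[[-150,-94,0],17.1],[[-190,-119,0],21.6],[[-230,-144,0],26],[[-270,-169,0],30.6],[[-310,-194,0],35],[[-350,-220,0],39.7],[[-390,-245,0],44.3],[[-430,-270,0],48.8],[[-470,-295,0],53.4],[[-510,-320,0],57.9]], "fingers": 0}}

```text
time: 1.35
tool_pos: [569.3, 117.2, 242.1]
tcp_rot: [-180.0, -0.0, 104.8]
ft_force: [1.0, 0.8, -0.5]
finger_gap: 0.3
grip_force: 0.0
```

>>> {"method": "step_arm", "body": {"rows": [[[-35,17,0],4],[[-70,34,0],8],[[-103,50,0],11],[[-103,50,0],11],[[-103,50,0],11],[[-103,50,0],11]]}}

```text
time: 1.95
tool_pos: [642.9, 33.2, 242.0]
tcp_rot: [-180.0, -0.0, 94.0]
ft_force: [-0.4, -0.4, -0.7]
finger_gap: 0.1
grip_force: 0.0
```

Run:
```python
from h import *
from bench import r,snapshot,get_calibration
c=get_calibration('wrist');im=snapshot('wrist')
L=[[-20,62,112],[-20,-62,112],[-32,62,112],[-32,-62,112],[-8,62,112],[-8,-62,112],[-85,150,90],[-85,-150,90]]
q=proj(c,world([667.7,-14.9,4],L));print(q.round(1))
cv2.imwrite("pics/w1.png",im)
print(r.sense()['tool_pos'],r.sense()['tcp_rot'],r.sense()['ft_force'])
```

```text
[[280.7 184.5]
 [280.7 324.1]
 [264.9 184.5]
 [266.8 324.1]
 [296.4 184.5]
 [294.5 324.1]
 [195.5  65.6]
 [216.6 384.3]]
[642.82165155  33.44010199 242.2042016 ] [-1.79976011e+02 -1.81000090e-02  9.40606806e+01] [-0.16801802  0.15845225  0.41923658]
```

View pics/w1.png

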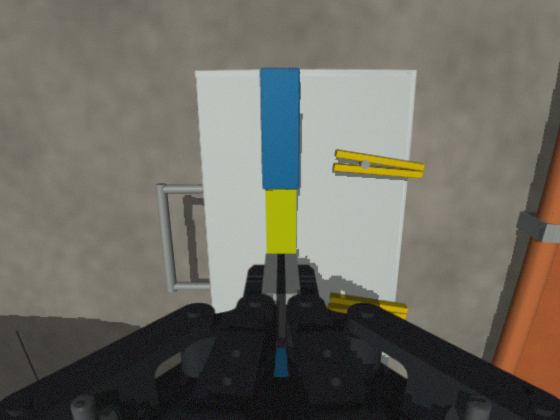

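Run:
```python
from h import *
from bench import get_calibration
from scipy.optimize import least_squares
L=np.array([[85,-150,90],[-85,-150,90],[-85,150,90],[85,150,90],[-85-45,-50,60],[-130,50,60]])
s=np.array([[27,86],[183,24],[356,210],[184,290],[274,84],[334,147]])/3+[179.7,179.7]
d=(np.array([[782,205],[589,260],[432,70],[590,37],[479,228],[428,163]])-[399,0])/3+[276.7,167.7]
W=np.array([[-85,150,90],[85,150,90],[-34,62,115],[-6,62,115],[-130,50,60]]);w=np.array([[196,72],[416,71],[262.5,188.5],[300,188.5],[161,188]])
cs,cd,cw=map(get_calibration,('scene','side','wrist'))
for k in (0,1):
  res=lambda p:np.concatenate([k*(proj(cs,world(p,L))-s).ravel(),k*(proj(cd,world(p,L))-d).ravel(),(proj(cw,world(p,W))-w).ravel()*.6])
  o=least_squares(res,[667,-15,4]);print(o.x,o.fun.reshape(-1,2).round(1))
print(world(o.x,[[-20,0,112],[-20,47,112],[-20,-62,112],[-130,0,60]]))
```

```text
[668.3137339  -17.70186795   4.24916069] [[-0.  -0. ]
 [-0.  -0. ]
 [-0.  -0. ]
 [-0.   0. ]
 [-0.  -0. ]
 [-0.  -0. ]
 [ 0.   0. ]
 [ 0.   0. ]
 [-0.   0. ]
 [ 0.   0. ]
 [ 0.   0. ]
 [ 0.   0. ]
 [-0.3 -1. ]
 [ 0.4 -0.3]
 [-0.1  0.6]
 [-0.4  0.5]
 [ 0.5  0.3]]
[667.59375311 -17.12061075   4.02890146] [[-1.1 -1.5]
 [-0.3 -0.9]
 [-0.8 -0.7]
 [-1.8  0.8]
 [-0.1  0. ]
 [-1.1 -0.9]
 [-0.2  0.2]
 [ 0.8  0.2]
 [-0.7  0.7]
 [ 0.1 -0. ]
 [-0.5  1.1]
 [ 0.1  1. ]
 [-0.4 -1.8]
 [ 0.4 -0.6]
 [-0.5 -0. ]
 [-0.7 -0. ]
 [ 0.1 -0.4]]
[[647.64317838 -18.52580399 112.        ]
 [644.34097429  28.35804662 112.        ]
 [651.99927741 -80.37258564 112.        ]
 [537.91501738 -26.25436677  60.        ]]
```

>>> {"method": "step_arm", "body": {"rows": [[[-5,1,30],0],[[-5,1,65],0],[[-5,1,95],0],[[-5,1,108],0],[[-5,1,108],0],[[-5,1,108],0],[[-5,1,108],0]]}}

```text
time: 2.7
tool_pos: [646.2, 27.8, 137.0]
tcp_rot: [179.8, 0.0, 94.0]
ft_force: [0.2, 0.1, 0.3]
finger_gap: -0.3
grip_force: 0.0
```

>>> {"method": "step_arm", "body": {"rows": [[[0,-1,3],0],[[0,-1,6],0],[[0,-1,8],0],[[0,-1,9],0],[[0,-1,9],0],[[0,-1,9],0]]}}

```text
time: 3.3
tool_pos: [643.7, 27.5, 125.2]
tcp_rot: [-180.0, -0.0, 94.0]
ft_force: [0.3, 0.1, 0.1]
finger_gap: 0.1
grip_force: 0.0
```

Run:
```python
from bench import r
print(r.sense())
```

```text
{'time': 3.3, 'joint_pos': array([-2.11677378e+00,  1.87136047e+01,  8.47424779e+01,  1.20350196e-03,
        7.65557262e+01, -6.09411408e+00]), 'qd': array([-0.00883831, -0.12587807, -0.12540252, -0.04655462, -0.03019361,
        0.05541985]), 'joint_efforts': array([-3.95488663e-03, -6.44534755e+01, -4.75771272e+01, -5.24292300e-04,
        4.18414958e-03, -7.09359347e-05]), 'tool_pos': array([643.67557511,  27.45098623, 125.20205673]), 'tcp_rot': array([-1.79988382e+02, -2.41749300e-03,  9.39770601e+01]), 'ft_force': array([0.2630045 , 0.11045101, 0.13338926]), 'wrist_torque': array([-0.01185716, -0.02571374,  0.01862308]), 'grip_force': 0.0, 'finger_gap': 0.1261960982207927}
```

>>> {"method": "step_arm", "body": {"rows": [[[0,0,0.7],0],[[0,0,1.4],0],[[0,0,2],0],[[0,0,2],0],[[0,0,2],0]]}}

```text
time: 3.8
tool_pos: [643.7, 27.5, 123.3]
tcp_rot: [-180.0, 0.0, 94.0]
ft_force: [-0.4, 1.1, -0.9]
finger_gap: 0.0
grip_force: 0.0
```

>>> {"method": "step_arm", "body": {"rows": [[[0,0,0.4],0],[[0,0,0.7],0],[[0,0,1],0],[[0,0,1],0],[[0,0,1],0]]}}

```text
time: 4.3
tool_pos: [643.8, 27.5, 123.1]
tcp_rot: [180.0, 0.0, 94.0]
ft_force: [-3.2, -0.4, 5.8]
finger_gap: 0.1
grip_force: 2.9
```

>>> {"method": "step_arm", "body": {"rows": [[[-3,0,0],0],[[-6,0,0],0],[[-8,0,0],0],[[-8,0,0],0],[[-8,0,0],0]]}}

```text
time: 4.8
tool_pos: [644.9, 19.5, 123.1]
tcp_rot: [179.9, -0.0, 94.0]
ft_force: [-0.1, 2.0, 5.3]
finger_gap: 0.1
grip_force: 2.7
```

>>> {"method": "step_arm", "body": {"rows": [[[-3,0,0],0],[[-6,0,0],0],[[-8,0,0],0],[[-8,0,0],0],[[-8,0,0],0]]}}

```text
time: 5.3
tool_pos: [645.5, 11.5, 123.1]
tcp_rot: [179.9, -0.0, 94.0]
ft_force: [0.6, 1.5, 5.2]
finger_gap: -0.3
grip_force: 2.7
```

>>> {"method": "step_arm", "body": {"rows": [[[-3,0,0],0],[[-6,0,0],0],[[-6,0,0],0],[[-6,0,0],0]]}}

```text
time: 5.7
tool_pos: [645.9, 5.4, 123.1]
tcp_rot: [179.9, 0.0, 94.0]
ft_force: [0.4, 1.3, 5.6]
finger_gap: 0.0
grip_force: 2.6
```

>>> {"method": "step_arm", "body": {"rows": [[[-3,0,0],0],[[-6,0,0],0],[[-6,0,0],0],[[-6,0,0],0]]}}

```text
time: 6.1
tool_pos: [646.3, -0.6, 123.1]
tcp_rot: [179.9, 0.0, 94.0]
ft_force: [0.1, 2.1, 4.9]
finger_gap: 0.2
grip_force: 2.7
```

>>> {"method": "step_arm", "body": {"rows": [[[-3,0,0],0],[[-6,0,0],0],[[-6,0,0],0],[[-6,0,0],0]]}}

```text
time: 6.5
tool_pos: [646.7, -6.6, 123.0]
tcp_rot: [179.9, 0.0, 94.0]
ft_force: [0.4, 1.5, 4.6]
finger_gap: -0.3
grip_force: 2.7
```

>>> {"method": "step_arm", "body": {"rows": [[[-3,0,0],0],[[-6,0,0],0],[[-6,0,0],0],[[-6,0,0],0]]}}

```text
time: 6.9
tool_pos: [647.1, -12.5, 123.1]
tcp_rot: [179.9, 0.0, 94.0]
ft_force: [0.0, 2.2, 4.6]
finger_gap: 0.0
grip_force: 2.7
```

>>> {"method": "step_arm", "body": {"rows": [[[-3,0,0],0],[[-6,0,0],0],[[-6,0,0],0],[[-6,0,0],0]]}}

```text
time: 7.3
tool_pos: [647.6, -18.6, 123.1]
tcp_rot: [179.9, 0.0, 94.0]
ft_force: [-0.2, 3.1, 5.6]
finger_gap: -0.1
grip_force: 2.7
```

>>> {"method": "step_arm", "body": {"rows": [[[-3,0,0],0],[[-6,0,0],0],[[-6,0,0],0],[[-6,0,0],0]]}}

```text
time: 7.7
tool_pos: [647.9, -24.5, 123.0]
tcp_rot: [179.9, 0.0, 94.0]
ft_force: [-0.5, 2.3, 4.6]
finger_gap: -0.0
grip_force: 2.6
```

>>> {"method": "step_arm", "body": {"rows": [[[-3,0,0],0],[[-6,0,0],0],[[-6,0,0],0],[[-6,0,0],0]]}}

```text
time: 8.1
tool_pos: [647.6, -31.0, 122.0]
tcp_rot: [-180.0, 0.0, 94.0]
ft_force: [-0.7, -1.0, 1.9]
finger_gap: -0.3
grip_force: 0.6
```

>>> {"method": "step_arm", "body": {"rows": [[[-1,0,0],0],[[-2,0,0],0],[[-2,0,1],0],[[-2,0,2.5],0],[[-2,0,4],0],[[-2,0,4],0],[[-2,0,4],0]]}}

```text
time: 8.8
tool_pos: [647.8, -32.4, 118.2]
tcp_rot: [-180.0, 0.0, 94.0]
ft_force: [-0.8, -0.8, 2.1]
finger_gap: -0.0
grip_force: 0.7
```

>>> {"method": "step_arm", "body": {"rows": [[[0,0,2],0],[[0,0,4],0],[[0,0,6],0],[[0,0,7.5],0],[[0,0,8.5],0],[[0,0,9],0],[[0,0,9],0],[[0,0,9],0]]}}

```text
time: 9.6
tool_pos: [648.1, -32.4, 110.5]
tcp_rot: [180.0, 0.0, 94.0]
ft_force: [-3.8, 0.2, 9.5]
finger_gap: -0.1
grip_force: 4.7
```

Run:
```python
import cv2
from bench import snapshot
cv2.imwrite("pics/s2.png",cv2.resize(snapshot('side')[150:300,250:430],None,fx=4,fy=4))
```

```text
(no output)
```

View pics/s2.png

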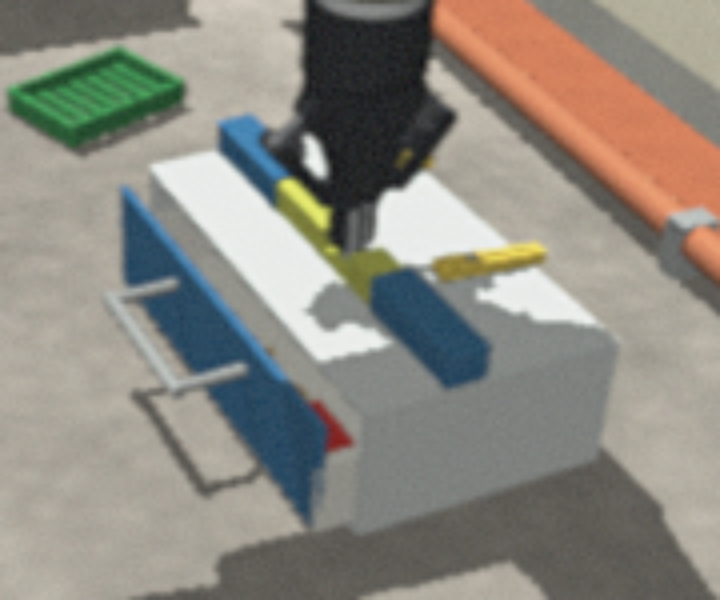

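>>> {"method": "step_arm", "body": {"rows": [[[0,0,-8],0],[[0,0,-25],0],[[0,0,-45],0],[[0,-10,-55],8.5],[[3,-30,-55],17],[[6,-55,-55],25.5],[[10,-80,-55],34],[[13,-100,-55],42.5],[[13.5,-109,-55],51],[[13.5,-109,-55],59.5],[[13.5,-109,-55],68],[[13.5,-109,-55],76.5]]}}

```text
time: 10.85
tool_pos: [538.2, -26.3, 165.0]
tcp_rot: [180.0, -0.0, 17.1]
ft_force: [0.2, -0.2, -0.5]
finger_gap: 0.2
grip_force: 0.0
```

>>> {"method": "step_arm", "body": {"rows": [[[0,0,0],8],[[0,0,0],13.5],[[0,0,0],13.5],[[0,0,0],13.5]]}}

```text
time: 11.25
tool_pos: [538.3, -26.4, 164.7]
tcp_rot: [180.0, -0.0, 4.2]
ft_force: [0.4, -0.2, -0.0]
finger_gap: 0.4
grip_force: 0.0
```

Run:
```python
import cv2
from h import *
from bench import snapshot,get_calibration,r
c=get_calibration('side')
for o in(0.,20,25,30): print(o,proj(c,world([667.8,-17.3,4.05],[[-130-o,50,60],[-130-o,-50,60],[-85-o,-85,88]])).round(1).tolist())
print(r.sense()['tool_pos'],r.sense()['tcp_rot'])
cv2.imwrite("pics/s3.png",cv2.resize(snapshot('side')[150:300,250:430],None,fx=4,fy=4))
```

```text
0.0 [[286.5, 223.1], [303.0, 244.8], [327.0, 239.0]]
20 [[279.4, 224.9], [295.4, 246.9], [319.4, 241.1]]
25 [[277.6, 225.3], [293.5, 247.4], [317.5, 241.6]]
30 [[275.8, 225.8], [291.6, 247.9], [315.5, 242.1]]
[538.28629372 -26.42910672 164.69622894] [ 1.79998394e+02 -1.89298312e-02  4.15733670e+00]
```

View pics/s3.png

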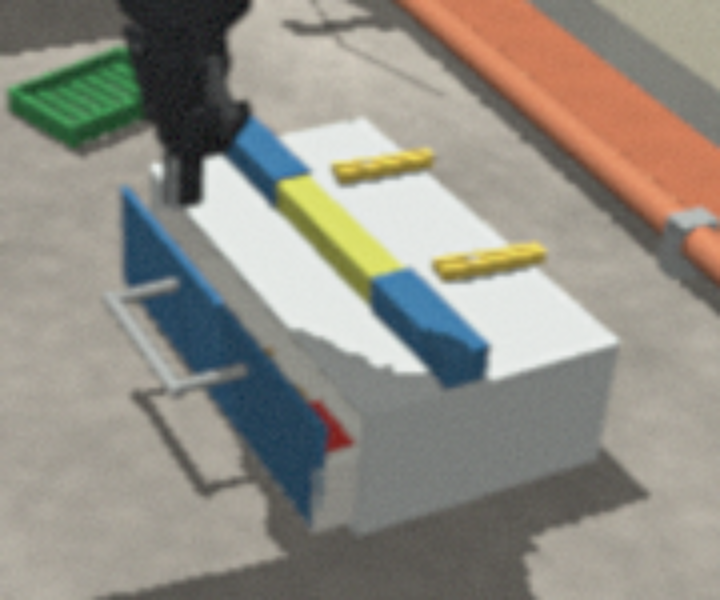

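>>> {"method": "step_arm", "body": {"rows": [[[-1,0,25],0],[[-1,0,50],0],[[-1,0,65],0],[[-1,0,75],0],[[-1,0,85],0],[[-1,0,95],0],[[-1,0,103],0],[[-1,0,107],0],[[-1,0,107],0],[[-1,0,107],0]]}}

```text
time: 12.3
tool_pos: [537.5, -26.6, 57.6]
tcp_rot: [180.0, -0.0, 4.0]
ft_force: [-0.7, 0.5, 0.4]
finger_gap: 0.1
grip_force: 0.0
```

>>> {"method": "step_arm", "body": {"rows": [[[-5,0,0],0],[[-10,0,0],0],[[-15,0,0],0],[[-20,0,0],0],[[-25,0,0],0],[[-30,0,0],0],[[-35,0,0],0],[[-40,0,0],0],[[-45,0,0],0],[[-50,0,0],0],[[-54,0,0],0],[[-54,0,0],0]]}}

```text
time: 13.5
tool_pos: [482.4, -30.2, 56.9]
tcp_rot: [-180.0, 0.1, 4.0]
ft_force: [-0.1, 0.3, -0.6]
finger_gap: 0.1
grip_force: 0.0
```

>>> {"method": "step_arm", "body": {"rows": [[[-3,0,0],0],[[-6,0,0],0],[[-9,0,0],0],[[-11,0,0],0],[[-13,0,0],0],[[-14,0,0],0],[[-15,0,0],0],[[-15,0,0],0],[[-15,0,0],0]]}}

```text
time: 14.4
tool_pos: [468.2, -31.3, 57.3]
tcp_rot: [180.0, 0.0, 4.0]
ft_force: [0.5, -0.0, 0.3]
finger_gap: -0.2
grip_force: 0.0
```

Run:
```python
import cv2
from h import *
from bench import snapshot,get_calibration,r
c=get_calibration('side')
for o in(26.,70,77,85): print(o,((proj(c,world([667.8,-17.3,4.05],[[-130-o,50,60],[-130-o,-50,60],[-85-o,-150,88]]))-[220,150])*4).round(1).tolist())
cv2.imwrite("pics/s4.png",cv2.resize(snapshot('side')[150:300,220:400],None,fx=4,fy=4))
```

```text
26.0 [[229.0, 301.6], [292.5, 389.9], [442.2, 433.1]]
70 [[164.8, 317.5], [224.0, 408.5], [370.2, 454.0]]
77 [[154.4, 320.1], [213.0, 411.6], [358.6, 457.4]]
85 [[142.5, 323.1], [200.2, 415.0], [345.1, 461.4]]
```

View pics/s4.png

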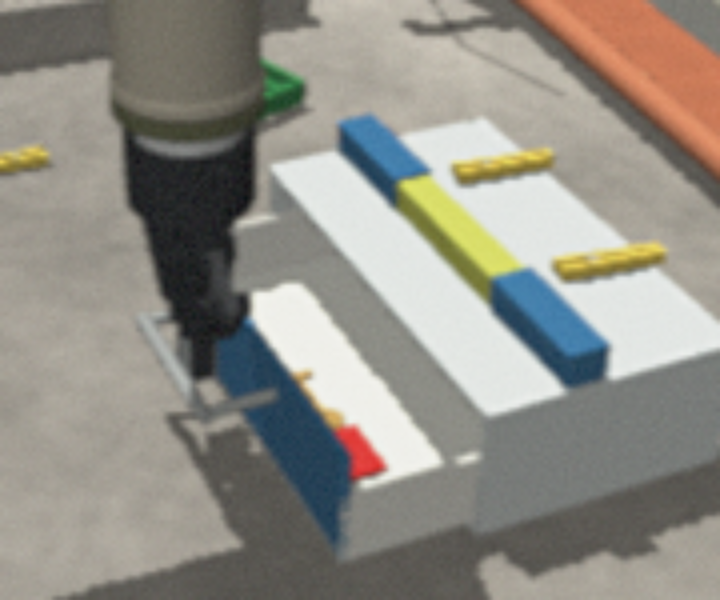

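The drawer is out about 84 mm: the handle corners are at (140,320) and (203,413) in the crop. I'll pull a little further to feel the stop.

>>> {"method": "step_arm", "body": {"rows": [[[-1,0,0],0],[[-2,0,0],0],[[-3,0,0],0],[[-3,0,0],0],[[-3,0,0],0]]}}

```text
time: 14.95
tool_pos: [467.7, -31.4, 58.0]
tcp_rot: [180.0, -0.3, 4.0]
ft_force: [10.8, 1.5, -7.4]
finger_gap: 0.0
grip_force: 5.8
```

The stop is felt at about 11 N. I'll back off to mid-gap and lift out.

>>> {"method": "step_arm", "body": {"rows": [[[2,0,0],0],[[5,0,0],0],[[9,0,0],0],[[11,0,0],0],[[11,0,0],0],[[11,0,-10],0],[[11,0,-30],0],[[11,0,-60],0],[[11,0,-95],0],[[11,0,-120],0],[[11,0,-120],0],[[11,0,-120],0]]}}

```text
time: 16.15
tool_pos: [476.8, -30.9, 178.4]
tcp_rot: [180.0, -0.1, 4.0]
ft_force: [0.2, 0.0, 0.2]
finger_gap: -0.0
grip_force: 0.0
```

Run:
```python
import cv2
from bench import snapshot
cv2.imwrite("pics/s5.png",snapshot('side'))
```

```text
(no output)
```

View pics/s5.png

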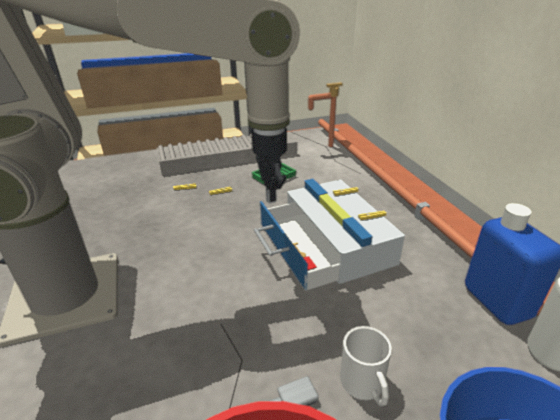

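The drawer stands fully open, with its handle at about (256,230)–(271,253). The gripper is clear above it and the other things haven't moved.

```bash
python3 -c "
from bench import r
print(r.hand_in())"
```

```text
the job is handed in; nothing more can be done
None
```

The job is handed in, with no verdict returned: the catch was pressed with about 10 N, the drawer was pulled to its stop and let go, and nothing else on the slab had visibly moved in the last picture.

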